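# Line the barrel vise and hold it open at the index

## Task

Get the small spring vise ready for a pen barrel: take the pale wooden jaw liner that stands in the cork block, lower it edgewise into the slot of the vise's fixed jaw, cork face towards the sliding jaw, until it is fully home, and let go of it. Then take the upright wooden knob of the sliding jaw and draw it back against its spring until its pointer stands level with the brass index rider on the scale, and keep it there: the program finishes while still holding the jaw open at the mark, so that the repairer can stand the barrel between the jaws. Leave the pliers, the loupe and the pen clip where they lie.

Things in the scene. Friction and masses are not known exactly. Their poses are not given: they have to be found in the camera images.
- vise: Dark iron spring vise screwed to the bench, 200 (its x) x 116 x 67 mm. Origin: centre of its underside. Slide along x: fixed jaw at +x end, sliding jaw in the middle, pull knob at -x end. Heights over bench: bed 28, end block 48, sliding jaw 61, fixed jaw 67. The closed sliding jaw stays about 6 mm clear of a seated liner.
- slot (a point): Middle of the floor of the fixed jaw's slot, 28 mm over the bench, 67 mm along +x from the vise's origin, axes as the vise; the home of the liner's origin. Slot open at the top, 58 wide (y) x 6 mm (x), between a back wall (+x) and two front lips 4 mm thick with a 39 mm window between them (-x). Walls upright to 30 mm above the floor, then a mouth flared about 4 mm outwards up to 39 mm.
- liner: Loose pale maple jaw liner, about 50 g, T-shaped from above: tongue 4 (x) x 54 (y) x 30 mm tall, and a body 12 mm thick (x -10 to +2) x 34 mm wide x 66 mm tall, whose upper 36 mm is the finger tab. Origin: middle of the tongue's underside. Cork face on -x, to look to the vise's -x when seated; fits only so. Starts upright in the cork block; seated, the tab stands 27 mm above the fixed jaw.
- cork_block: Fixed cork nib block 80 x 110 x 42 mm with a T-shaped slot in its top that holds the liner upright, 28 mm deep with about 2 mm of play. Origin: centre of its underside; axes as those of the liner standing in it. Nibs stand up 9 mm out of its top on the +x side.
- jaw (a joint): Travel of the sliding jaw in m: 0 closed (where it starts, and returns by its spring when let go), growing as the knob is drawn along the vise's -x; end stop at 0.045. The pull needed is about 5 N at the start plus 0.22 N per mm, about 12 N at 34 mm.
- knob (a point): Centre of the top of the pull knob, an upright round wooden grip on the sliding jaw's draw bar: 22 mm diameter, 30 mm tall, from 60 to 90 mm above the bench, on a 12 mm stem. It lies 135 mm from the vise's origin along -x when closed. Nothing within 64 mm of it stands higher than 48 mm.
- pointer (a point): Tip of the dark steel pointer on the side of the sliding jaw (vise -y side), 37 mm above the bench; moves with the jaw. Closed, it lies at x = +10, y = -43 mm in the vise frame.
- rider: Brass index rider, a fixed little block 10 x 15 x 7 mm with a pointed nose, clamped on the scale rail on the vise's -y side. Origin: tip of its nose, at its underside 30 mm above the bench, axes as the vise. It is the mark: the pointer's tip must stand opposite this nose, at the same place along the vise's x. It is set 16 to 34 mm from the closed pointer, along -x.
- pliers: Steel sac spreader pliers, about 165 x 42 x 9 mm, lying on the bench between the robot and the cork block; leave alone. Origin: the pivot, underside.
- loupe: Black horn loupe, 41 mm diameter, 30 mm tall, beyond the work; leave alone. Origin: centre of its underside.
- clip: Nickel pen clip, 51 mm long, 3 to 6 mm high, lying beyond the vise; leave alone. Origin: its middle, underside.
There are look-alikes about, which are no part of the job. Leave any pink or turquoise look-alike of the liner alone.

How it is judged:
On the way, in this order (a step that is already met when the one before it is completed fails the run):
1. the liner is home in the fixed jaw's slot, upright, and let go (z of liner in the frame of slot between -0.003 and 0.003 m and x of liner in the frame of slot between -0.003 and 0.003 m and y of liner in the frame of slot between -0.004 and 0.004 m and angle between liner's own z axis and vertical below 0.1 rad and contact force between the fingers and liner below 0.1 N), for 0.2 s.
2. the sliding jaw is drawn to the mark and held by the fingers (x of pointer in the frame of rider between -0.003 and 0.003 m and contact force between the fingers and jaw above 2 N), for 0.2 s.
At the end, for the whole second after the job is handed in: The liner stands home in the slot (within 3 mm of its floor, upright within 0.1 rad), touched by neither fingers nor sliding jaw, and the fingers hold the sliding jaw (over 2 N) with its pointer within 3 mm of the rider's nose along the slide, through the last second (all of step 1 and all of step 2 and contact force between liner and jaw below 0.5 N); the arm keeps its last pose, push and grip.
It fails at once if the pliers, the loupe or the pen clip was moved by more than 2 cm (distance of any of pliers, loupe, clip from where it was at the start of the episode above 0.02 m).
It also fails if it takes over 61 s, if anything falls off the work surface, if the arm or the gripper's body presses on something with over 40 N, if the wrist force passes 120 N, or if a joint passes its speed limit or range.

## Robot

A 6-joint arm with a two-finger parallel gripper is mounted at the origin on the work surface. World frame = base frame: x ahead of the robot, y to its left, z up, the work surface at z = 0. Lengths are in m, angles in rad, forces in N, time in s.
With the tool pointing down it reaches from about 0.35 to 0.775 m from the base axis. Payload 5.5 kg.
Tool frame: the origin (TCP) lies at the very end of the fingers, on their centre line; the grasp point (between the pads) lies 19 mm behind it; y points along the fingers, z is the direction in which the jaws open and shut, and the axes are right-handed (so a half turn about y gives the same grasp; the last joint's range is limited). The gripper opens to 85 mm and grips with 20 to 120 N. Pads are 22 mm wide; open, the fingers measure 114 mm over their backs; the gripper's body (76 mm by 85 mm) begins 54 mm behind the grasp point. The pads swing forward as they close: fully open they stand 13 mm farther back than shut.
Start: joints at [1.157, 0.313, 0.046, 1.304, 0, 1.431], TCP at [0.155, 0.554, 0.231] pointing down, gripper open.
Joint ranges: [-2.76, 2.76], [-0.86, 1.69], [-1.03, 1.26], [-2.2, 2.34], [-1.47, 1.5], [-3.14, 3.14]. Speed limits (rad/s): [2.57, 2.57, 3.14, 3.14, 3.14, 3.14].

## Interface

Orientations are given as a unit quaternion [w, x, y, z].
In Python, from workcell import env gives the robot as it stands.
- The arm moves only by the shell command python3 -m inch 'ROWS' [OPENING] [FORCE]. ROWS is JSON, a list that holds one entry, the list of rows, each a list of 4 numbers: the shift along the tool's x, y, z in mm, then the turn about the tool's y in degrees. In form: [[[tx, ty, tz, spin], ...]]. A call has 1 to 10 rows; each row is the pose to reach, as a shift and turn from the pose commanded when the call began, along the tool's axes at that moment; what a row does not reach only later rows make up. A row lasts 1/10 s, in which the tool goes at most 50 mm and 8.59 degrees, less where a joint would pass 70% of its speed; a pose out of reach is approached as far as the arm can. A call with a gripper value outside its range is refused whole. OPENING is the finger opening in mm, from 0 to 85.4, set as the call begins (- or left out, the last holds). The fingers move at their own pace and stop on an object; FORCE is the grip in N (left out, the last holds). Time passes only in rows, so rows that repeat a pose let the fingers close. It gives the time, the measured TCP pose, the force and the opening at its end, in the units of the state.
- env.get_state(): the state, without advancing time (a new reading comes with each control period).
- env.read_camera(name): name is "scene" or "top" or "wrist"; returns the picture (420x560x3 uint8, blue, green, red); there is no depth.
- env.camera_model(name): a dict with "fx", "fy", "cx", "cy" (pixels), "distortion" ([k1, k2, p1, p2, k3] as OpenCV has them; the pictures are not rectified), "R" (3x3) and "t" (3): a world point X has camera coordinates R X + t; the wrist camera has in their place "mount" (4x4, takes a point from camera to tool coordinates, whose origin is the TCP and whose axes are the tool frame's). Camera axes: x right, y down, z forward; pixel columns grow to the right and rows downward; lengths in m; the calibration is good to about 2 mm. A picture is of the moment at which its call begins: read the wrist's pose just before it. camera_model takes no time and is no camera call.
- env.hand_in(): hands the job in, once; it reports no verdict.
The state is a dict: "clock": time; "joint_pos": joint angles; "qvel": joint speeds; "tau": joint torques, N m; "tcp_pos": TCP position; "orientation": TCP orientation; "wrist_force": force on the tool from outside, world axes, zero at the start; "ft_torque": the same for the moment, N m; "finger_gap": finger opening in m.
Only numpy, scipy, OpenCV 4.12 (cv2) and the standard library are available. Lean on these libraries where they do the work, as an engineer would, in place of code of your own. Each camera call takes 0.05 s, during which the arm holds its last target.

## Working session

There is one attempt and no reset: what is moved stays moved. The work goes in short steps, Python scripts to look and compute and a shell command to move; the robot and the scene stay as the last step left them, time stands still between calls to the robot, and variables do not carry over. Pictures are saved under pics/ and viewed, and the job is handed in when it is done.

```bash
ls; mkdir -p pics; python3 - <<'E'
from workcell import env
import cv2,json
print(env.get_state())
for n in ["scene","top","wrist"]:
    im=env.read_camera(n); cv2.imwrite(f"pics/{n}0.png",im); print(n,env.camera_model(n))
E
```

```text
pics
{'clock': 0.0, 'joint_pos': array([ 1.15739989e+00,  3.14019010e-01,  4.49418374e-02,  1.30365821e+00,
       -6.62169695e-06,  1.43121125e+00]), 'qvel': array([ 1.04456516e-03,  4.18800195e-05,  1.34128803e-03, -8.34658484e-05,
       -1.01973144e-03,  4.83810213e-04]), 'tau': array([-8.36770305e-04, -4.80623996e+01,  2.98533332e+01,  1.95038854e-02,
       -3.67490766e-04, -8.04715398e-06]), 'tcp_pos': array([0.15525939, 0.55306563, 0.23038315]), 'orientation': array([-0.69982993,  0.70115025, -0.09668965,  0.09631987]), 'wrist_force': array([ 0.41601019, -0.92179961, -0.04905608]), 'ft_torque': array([ 0.00337484,  0.05360438, -0.01754844]), 'finger_gap': 0.08573571896855656}
scene {'fx': 390.06543433040605, 'fy': 390.06543433040605, 'cx': 275.30207447932713, 'cy': 210.52106758853716, 'distortion': array([-0.08348253,  0.        ,  0.        ,  0.        ,  0.        ]), 'R': array([[ 0.42257514,  0.90627799,  0.00951099],
       [ 0.74137144, -0.3396088 , -0.57882144],
       [-0.52134311,  0.25164673, -0.81539885]]), 't': array([-0.2722371 , -0.35705538,  1.04798856])}
top 
[... 239 characters left out ...]
614],
       [-0.98434215, -0.02105305, -0.17500657],
       [ 0.17547982, -0.02323558, -0.98420879]]), 't': array([0.03360444, 0.5719155 , 0.90871488])}
wrist {'fx': 346.7164491130966, 'fy': 346.7164491130966, 'cx': 279.41209519396597, 'cy': 214.3421188625472, 'distortion': array([-0.03996975,  0.        ,  0.        ,  0.        ,  0.        ]), 'mount': array([[-1.58234391e-04,  9.61943924e-01,  2.73246888e-01,
        -6.89200282e-02],
       [ 3.82651637e-04, -2.73246813e-01,  9.61943882e-01,
        -1.43685575e-01],
       [ 9.99999914e-01,  2.56770974e-04, -3.24852375e-04,
        -2.81392234e-04],
       [ 0.00000000e+00,  0.00000000e+00,  0.00000000e+00,
         1.00000000e+00]])}
```

View pics/scene0.png

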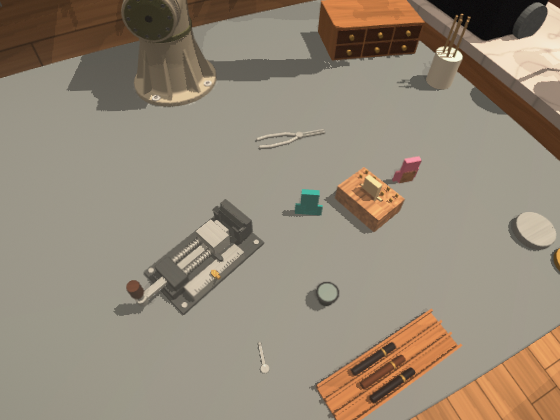

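View pics/top0.png

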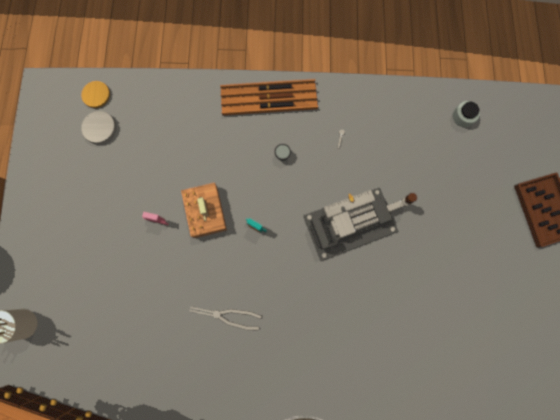

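View pics/wrist0.png

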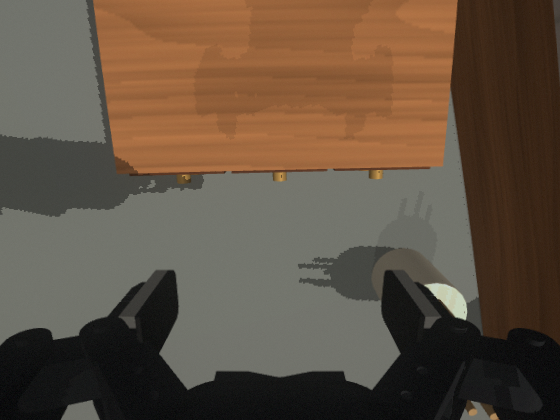

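The scene shows three liner-shaped things. The pale one in the cork block is at top (202,207) and scene (373,185). The turquoise one is at top (256,225) and the pink one at top (154,217). The pale one in the cork fits the description. The vise is at top (350,222) with its knob at (411,199) and the brass rider near (351,199). I'll enlarge to confirm.

```bash
cat > h.py <<'E'
from workcell import env
import cv2, numpy as np
from scipy.spatial.transform import Rotation as Ro
def quat(q): return Ro.from_quat([q[1],q[2],q[3],q[0]]).as_matrix()
def cam(n,st=None):
    m=env.camera_model(n); K=np.array([[m['fx'],0,m['cx']],[0,m['fy'],m['cy']],[0,0,1]]); d=np.array(m['distortion'])
    if n=='wrist':
        T=np.eye(4);T[:3,:3]=quat(st['orientation']);T[:3,3]=st['tcp_pos']
        M=np.linalg.inv(T@m['mount']);R,t=M[:3,:3],M[:3,3]
    else: R,t=np.array(m['R']),np.array(m['t'])
    return K,d,R,t
def ray(c,uv):
    K,d,R,t=c
    p=cv2.undistortPoints(np.array([[uv]],float),K,d)[0,0]
    v=R.T@np.array([p[0],p[1],1]);return -R.T@t,v/np.linalg.norm(v)
def onz(c,uv,z):
    o,v=ray(c,uv);return o+v*(z-o[2])/v[2]
def tri(c1,u1,c2,u2):
    o1,v1=ray(c1,u1);o2,v2=ray(c2,u2)
    s=np.linalg.lstsq(np.c_[v1,-v2],o2-o1,rcond=None)[0]
    a=o1+s[0]*v1;b=o2+s[1]*v2;return (a+b)/2,np.linalg.norm(a-b)
def proj(c,X):
    K,d,R,t=c
    return cv2.projectPoints(np.atleast_2d(np.array(X,float)),cv2.Rodrigues(R)[0],t,K,d)[0][:,0]
def crop(im,x0,y0,w,h,s): return cv2.resize(im[y0:y0+h,x0:x0+w],None,fx=s,fy=s,interpolation=cv2.INTER_CUBIC)
E
python3 - <<'E'
from h import *
t=cv2.imread('pics/top0.png');s=cv2.imread('pics/scene0.png')
cv2.imwrite('pics/c1.png',np.hstack([crop(t,170,170,66,80,6),crop(s,330,160,66,80,6)]))
cv2.imwrite('pics/c2.png',crop(t,300,180,125,85,6))
cv2.imwrite('pics/c3.png',crop(s,120,190,150,125,5)[:,:800])
E
```

```text
(no output)
```

View pics/c1.png

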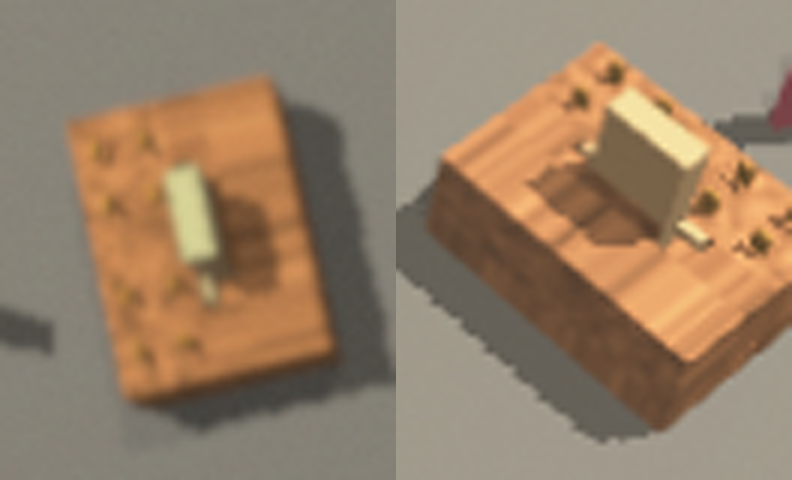

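View pics/c2.png

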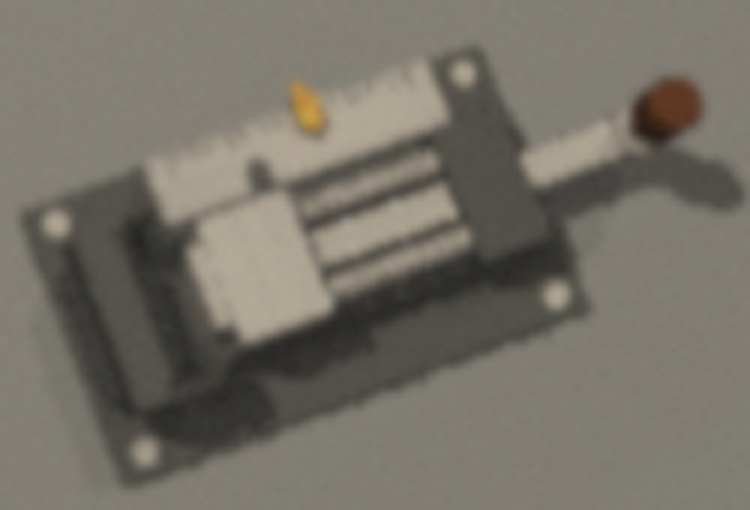

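View pics/c3.png

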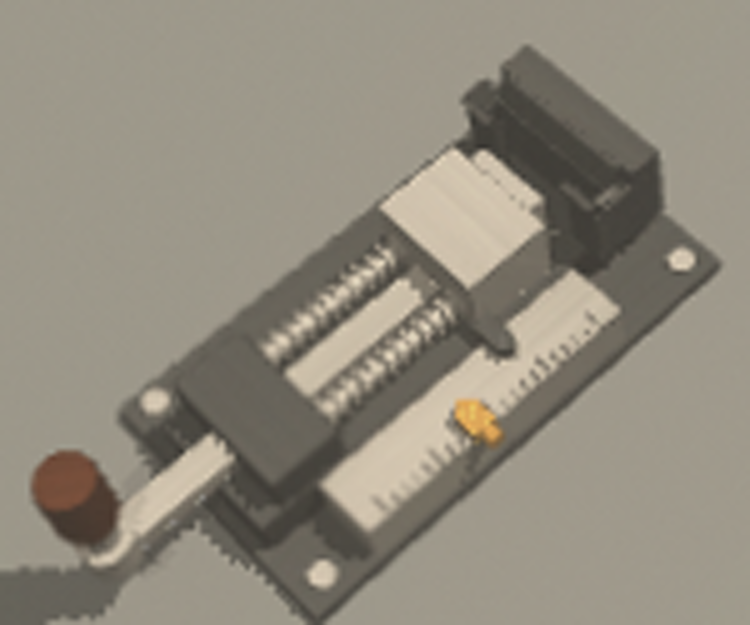

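The crops confirm it: the pale liner stands in the cork with the nibs on its +x side (image left). The rider (top ≈ (351,199)) and pointer (≈ (343,209)) are on the vise's −y side. Next I triangulate.

```bash
python3 - <<'E'
from h import *
T=cam('top');S=cam('scene')
P={'s+-':((309.2,217.2),(256.2,241.6)),'s--':((377.2,192.2),(184.4,304.8)),'s-+':((392.7,229.3),(151,270.4)),'knob':((411.7,197.2),(133.4,286.4)),'linertop':((202,205.7),(373.5,181.7))}
for k,(a,b) in P.items():
    X,e=tri(T,a,S,b);print(k,X.round(4),round(e,4))
s={k:onz(T,v,0.012) for k,v in {'+-':(309.2,217.2),'--':(377.2,192.2),'-+':(392.7,229.3),'++':(324.2,255.3)}.items()}
c=sum(s.values())/4; x=(s['+-']+s['++']-s['--']-s['-+']);y=(s['++']+s['-+']-s['--']-s['+-'])
print('vise c',c,np.degrees(np.arctan2(x[1],x[0])),np.degrees(np.arctan2(y[1],y[0])),np.linalg.norm(x)/2,np.linalg.norm(y)/2)
def f(cx,cy): return (cx/6+170,cy/6+170)
# block top corners z=.042
q=[onz(T,f(*p),0.042) for p in [(67,123),(268,76),(335,352),(128,402)]]
bc=sum(q)/4;by=(q[0]+q[1]-q[2]-q[3]);bx=q[0]+q[3]-q[1]-q[2]
print('block',bc,np.degrees(np.arctan2(bx[1],bx[0])),np.degrees(np.arctan2(by[1],by[0])),np.linalg.norm(bx)/2,np.linalg.norm(by)/2)
zt=.014+.066
q=[onz(T,f(*p),zt) for p in [(166,170),(202,165),(218,258),(183,264)]]
print('liner top',sum(q)/4,np.linalg.norm(q[0]-q[1]),np.linalg.norm(q[1]-q[2]),np.degrees(np.arctan2(*(q[0]-q[3]+q[1]-q[2])[1::-1])))
st=env.get_state();print(quat(st['orientation']).round(3))
for k,X in {'vise':c}.items(): print(X)
kn=onz(T,(411.7,197.2),.09);print('knob z90',kn)
E
```

```text
s+- [ 0.5652 -0.0044  0.0067] 0.0014
s-- [ 0.6301 -0.1689  0.0057] 0.0016
s-+ [ 0.5402 -0.205   0.0047] 0.0014
knob [ 0.6028 -0.2297  0.0822] 0.0001
linertop [0.5751 0.2388 0.0754] 0.0024
vise c [ 0.55160345 -0.10426041  0.012     ] 111.47140958214592 -158.23800326294943 0.1756720092987327 0.09617974973695276
block [0.57193594 0.24072286 0.042     ] 104.87710668489937 15.707489112287206 0.0797048740216347 0.11122492624450163
liner top [0.57361355 0.23676098 0.08      ] 0.013357708465502315 0.035451929432974524 12.8333817027918
[[ 0.963 -0.001  0.27 ]
 [-0.27  -0.001  0.963]
 [-0.    -1.    -0.001]]
[ 0.55160345 -0.10426041  0.012     ]
knob z90 [ 0.60104364 -0.22720832  0.09      ]
```

```bash
cat >> h.py <<'E'
def delta(target, az):
    """az: desired world azimuth (deg) of tool z (mod 180)"""
    st=env.get_state();R=quat(st['orientation'])
    d=R.T@(np.array(target)-st['tcp_pos'])*1000
    cur=np.degrees(np.arctan2(R[1,2],R[0,2]))
    sp=-(az-cur); sp=(sp+90)%180-90
    print('tcp',st['tcp_pos'].round(4),'az',round(cur,2),'shift mm',d.round(1),'spin',round(sp,2),'q',st['joint_pos'].round(2),'F',st['wrist_force'].round(1),'gap',round(st['finger_gap'],4),'t',round(st['clock'],2))
E
python3 -c "
from h import *
delta([.573,.2368,.20],105)"
```

```text
tcp [0.1553 0.5532 0.2306] az 74.31 shift mm [ 487.7   30.8 -191.7] spin -30.69 q [ 1.16  0.31  0.05  1.3  -0.    1.43] F [0.  0.5 0.7] gap 0.0854 t 0.15
```

```bash
python3 -m inch '[[[40,3,-16,-3],[85,6,-33,-6],[130,9,-51,-9],[175,12,-69,-12],[220,15,-86,-15],[265,18,-104,-18],[310,21,-122,-21],[355,24,-140,-24],[400,27,-157,-27],[440,30,-173,-30]]]' 60 30 && python3 -c "
from h import *
delta([.573,.2368,.20],105)"
```

```text
clock: 1.15
tcp_pos: [0.5339, 0.2663, 0.2009]
orientation: [-0.702, 0.702, 0.089, -0.089]
wrist_force: [0.2, 0.2, 0.4]
finger_gap: 0.0598
tcp [0.5339 0.2663 0.2009] az 104.39 shift mm [ 30.5   0.9 -38.3] spin -0.61 q [0.33 0.37 0.05 1.25 0.   0.08] F [0.2 0.2 0.4] gap 0.0598 t 1.15
```

```bash
python3 -m inch '[[[15,0,-19,-0.6],[30.5,0,-38.3,-0.6],[30.5,0,-38.3,-0.6],[30.5,0,-38.3,-0.6]]]' && python3 -c "
from h import *
delta([.573,.2368,.20],105)
st=env.get_state();im=env.read_camera('wrist');cv2.imwrite('pics/w1.png',im)
import pickle;pickle.dump(st,open('w1.pkl','wb'))"
```

```text
clock: 1.55
tcp_pos: [0.5711, 0.2381, 0.2007]
orientation: [0.701, -0.701, -0.091, 0.092]
wrist_force: [-0.3, -0.4, -0.1]
finger_gap: 0.0597
tcp [0.5711 0.2381 0.2007] az 104.85 shift mm [ 1.5  0.7 -1.7] spin -0.15 q [0.27 0.41 0.11 1.27 0.   0.01] F [-0.3 -0.4 -0.1] gap 0.0597 t 1.55
```

View pics/w1.png

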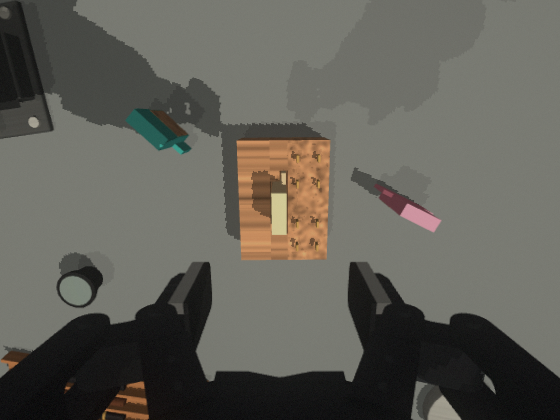

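The wrist view shows the pale liner's tab top at about (279,214), standing in the cork block with the nibs to its right. Now I'll measure it by mask.

```bash
python3 - <<'E'
from h import *
import pickle
st=pickle.load(open('w1.pkl','rb'));im=cv2.imread('pics/w1.png');C=cam('wrist',st)
h=cv2.cvtColor(im,cv2.COLOR_BGR2HSV)
print(h[214,279],im[214,279])
m=cv2.inRange(im,np.array([100,170,170]),np.array([190,255,255]));m[:185]=0;m[245:]=0;m[:,:240]=0;m[:,320:]=0
cs,_=cv2.findContours(m,cv2.RETR_EXTERNAL,cv2.CHAIN_APPROX_NONE)
c=max(cs,key=cv2.contourArea);r=cv2.minAreaRect(c);print(cv2.boundingRect(c),r)
b=cv2.boxPoints(r);q=np.array([onz(C,p+0.0,0.08) for p in b]);print('top centre',q.mean(0));
for i in range(4):
  e=q[(i+1)%4]-q[i];print(np.linalg.norm(e),np.degrees(np.arctan2(e[1],e[0])))
# block: orange mask
mb=cv2.inRange(h,np.array([3,90,60]),np.array([22,255,255]));mb[:100]=0;mb[270:]=0;mb[:,:200]=0;mb[:,345:]=0
mb=cv2.morphologyEx(mb,cv2.MORPH_CLOSE,np.ones((9,9)))
cs,_=cv2.findContours(mb,cv2.RETR_EXTERNAL,cv2.CHAIN_APPROX_NONE);c=max(cs,key=cv2.contourArea);r=cv2.minAreaRect(c);print(r)
q=np.array([onz(C,p,0.042) for p in cv2.boxPoints(r)]);print('block',q.mean(0))
for i in range(4):
  e=q[(i+1)%4]-q[i];print(np.linalg.norm(e),np.degrees(np.arctan2(e[1],e[0])))
E
```

```text
[ 25  73 211] [151 201 211]
(271, 194, 16, 41) ((278.48748779296875, 214.00033569335938), (40.36238479614258, 14.020618438720703), 88.56790161132812)
top centre [0.57699986 0.23844904 0.08      ]
0.010931361474443287 106.31501978255396
0.03323008027803473 16.509373276827777
0.011296557668298159 -73.63770787547321
0.03324016824264995 -164.12016903656558
((282.5, 198.0), (122.0, 93.0), 90.0)
block [0.57440032 0.24140565 0.042     ]
0.07950657208635406 104.86523645376046
0.11252137668558183 17.058360264611423
0.08760805991467399 -75.15867216480987
0.1124664632041577 -167.0687522518206
```

```bash
python3 -c "
from h import *
delta([.5755,.2380,.0565],105.3)"
```

```text
tcp [0.5707 0.2387 0.2009] az 104.91 shift mm [  4.7 144.4  -2. ] spin -0.39 q [0.27 0.41 0.11 1.27 0.   0.01] F [-0.5 -0.  -0.7] gap 0.0599 t 1.6
```

```bash
python3 -m inch '[[[4,20,-1,0],[4,60,-1,0],[4,95,-1,0],[4,115,-1,0],[4,125,-1,0],[4,125,-1,0]]]' && python3 -c "
from h import *
delta([.5755,.2380,.0565],105.3)
im=env.read_camera('wrist');cv2.imwrite('pics/w2.png',im)"
```

```text
clock: 2.2
tcp_pos: [0.5737, 0.2392, 0.0752]
orientation: [-0.701, 0.701, 0.091, -0.093]
wrist_force: [-0.2, 0.3, 0.2]
finger_gap: 0.0601
tcp [0.5737 0.2392 0.0752] az 105.0 shift mm [ 1.5 18.7 -1.6] spin -0.3 q [ 0.27  0.49 -0.08  1.    0.    0.  ] F [-0.2  0.3  0.2] gap 0.0601 t 2.2
```

View pics/w2.png

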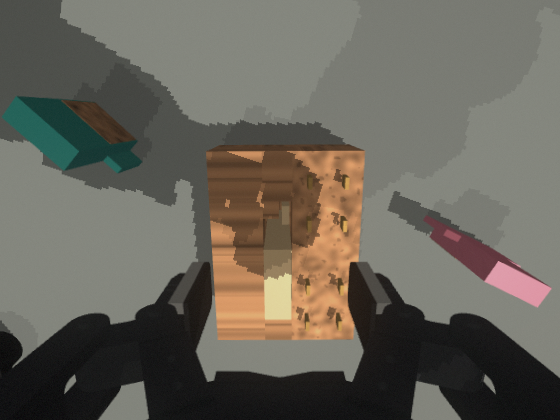

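Liner tab is centred between the pads (columns 264–291, pads at 210 and 350; lit top rows 275–320). Next: descend and grip.

```bash
python3 -m inch '[[[0,8,-1,0],[0,18.5,-1,0],[0,18.5,-1,0]]]' 45 && python3 -m inch '[[[0,0,0,0],[0,0,0,0],[0,0,0,0],[0,0,0,0],[0,0,0,0],[0,0,0,0]]]' 4 40&& python3 -c "
from h import *
delta([.5755,.2380,.0565],105.3)
im=env.read_camera('wrist');cv2.imwrite('pics/w3.png',im)"
```

```text
clock: 2.55
tcp_pos: [0.575, 0.2374, 0.0567]
orientation: [-0.701, 0.701, 0.091, -0.092]
wrist_force: [-0.2, 1.1, 1.2]
finger_gap: 0.0449
clock: 3.15
tcp_pos: [0.576, 0.2377, 0.0582]
orientation: [0.701, -0.701, -0.092, 0.091]
wrist_force: [0.7, -0.2, 1.8]
finger_gap: 0.0111
tcp [0.576  0.2377 0.0582] az 104.91 shift mm [-0.4  1.7  0.5] spin -0.39 q [ 0.26  0.5  -0.11  0.96 -0.    0.  ] F [ 0.7 -0.2  1.8] gap 0.0111 t 3.15
```

View pics/w3.png

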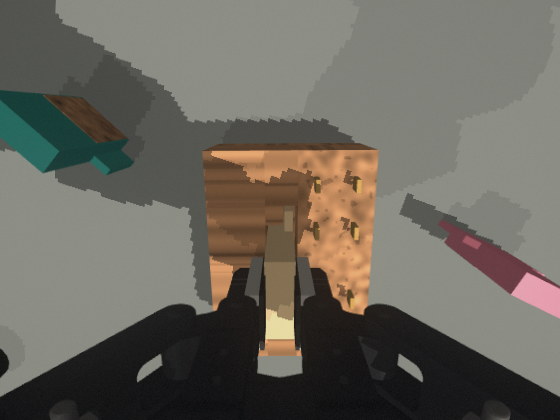

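The wrist picture shows the liner between both pads, gap 11 mm. Now lift it.

```bash
python3 -m inch '[[[0,-10,0,0],[0,-30,0,0],[0,-60,0,0],[0,-100,0,0],[0,-142,0,0],[0,-142,0,0],[0,-142,0,0]]]' && python3 - <<'E'
from h import *
im=env.read_camera('wrist');cv2.imwrite('pics/w4.png',im)
c=np.array([.5516,-.1043]);a=np.radians(111.7);x=np.array([np.cos(a),np.sin(a)])
p=c+.067*x-.004*x;print('slot',c+.067*x,'tcp goal',p)
delta([*p,.2],111.7)
E
```

```text
clock: 3.9
tcp_pos: [0.5765, 0.2379, 0.2016]
orientation: [0.701, -0.701, -0.093, 0.091]
wrist_force: [0.0, -0.7, -0.4]
finger_gap: 0.0113
slot [ 0.52682697 -0.04204812] tcp goal [ 0.52830595 -0.04576465]
tcp [0.5755 0.2376 0.1999] az 104.91 shift mm [-1.186e+02 -2.000e-01 -2.617e+02] spin -6.79 q [0.26 0.42 0.12 1.27 0.   0.  ] F [-0.8 -0.3 -1.3] gap 0.0112 t 3.95
```

View pics/w4.png

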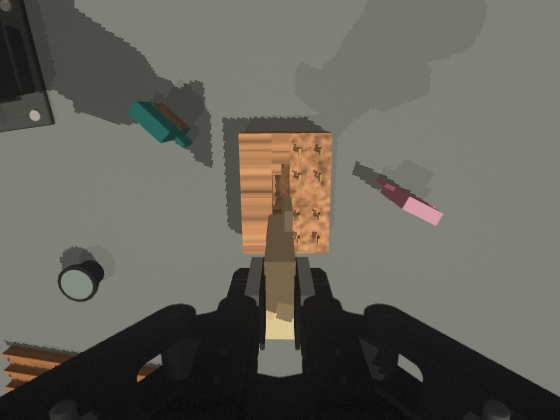

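The liner is held upright in the hand, with its lower end at about (283,195) in the picture. I'll carry it beside the vise and look.

```bash
python3 -m inch '[[[-10,0,-35,-1],[-25,0,-80,-2],[-40,0,-125,-4],[-52,0,-170,-5],[-65,0,-215,-6],[-72,0,-245,-6.8],[-76,0,-262,-6.8],[-76,0,-262,-6.8],[-76,0,-262,-6.8]]]' && python3 - <<'E'
from h import *
import pickle
st=env.get_state();im=env.read_camera('wrist');cv2.imwrite('pics/w5.png',im);pickle.dump(st,open('w5.pkl','wb'))
delta([0.5283,-0.0458,.2],111.7)
E
```

```text
clock: 4.85
tcp_pos: [0.5687, -0.035, 0.1982]
orientation: [0.695, -0.694, -0.132, 0.134]
wrist_force: [-0.4, 0.2, -0.8]
finger_gap: 0.011
tcp [ 0.5689 -0.0344  0.1986] az 111.72 shift mm [-41.9  -1.3   4.4] spin 0.02 q [-0.2   0.32 -0.03  1.23  0.   -0.58] F [-0.1 -1.  -1.1] gap 0.0112 t 4.9
```

View pics/w5.png

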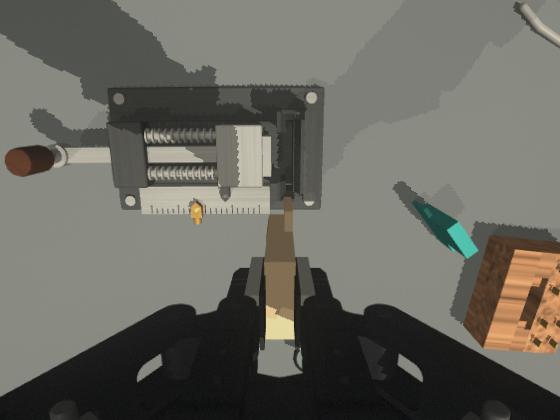

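The wrist view shows the vise squarely: screws (118,98), (311,97), (130,201), (308,201), slot around (290,150), pointer (224,192), rider nose (196,203), knob (22,161). I'll zoom in.

```bash
python3 - <<'E'
from h import *
im=cv2.imread('pics/w5.png')
cv2.imwrite('pics/c5.png',crop(im,210,75,130,140,4.2))
cv2.imwrite('pics/c6.png',crop(im,130,170,130,60,6))
g=cv2.cvtColor(im,cv2.COLOR_BGR2GRAY)
for (x,y) in [(118,98),(311,97),(130,201),(308,201)]:
    p=g[y-8:y+9,x-8:x+9].astype(float);m=p>p.max()*.75
    n,l,s,cc=cv2.connectedComponentsWithStats(m.astype(np.uint8));i=l[8,8]
    print((x,y),cc[i]+[x-8,y-8],s[i])
E
```

```text
(118, 98) [118.21875     98.30208333] [ 3  3 11 11 96]
(311, 97) [311.18947368  97.25263158] [ 3  3 11 11 95]
(130, 201) [129.69736842 200.47368421] [ 3  3 10 10 76]
(308, 201) [308.58823529 202.61764706] [ 5  8  9  5 34]
```

View pics/c5.png

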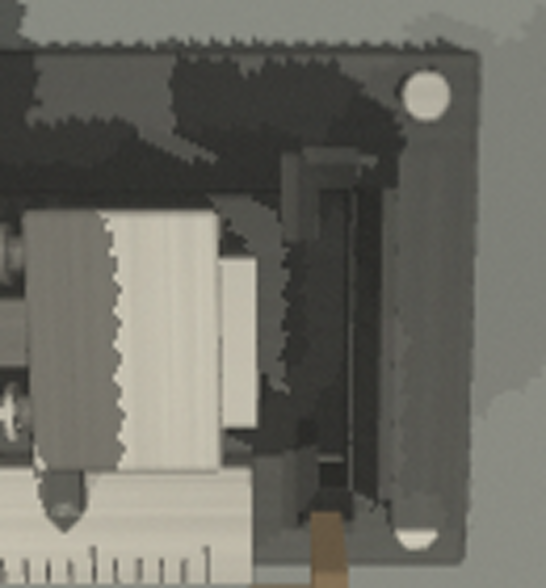

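View pics/c6.png

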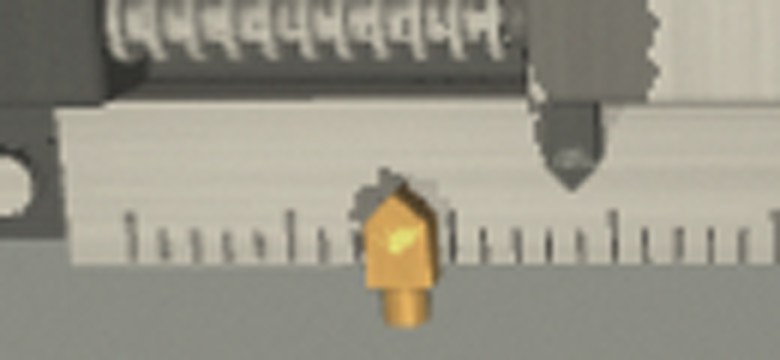

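```bash
python3 - <<'E'
from h import *
import pickle
st=pickle.load(open('w5.pkl','rb'));C=cam('wrist',st);im=cv2.imread('pics/w5.png')
s={'-+':(118.2,98.3),'++':(311.2,97.3),'--':(129.7,200.5),'+-':(308.6,201.3)}
for z in (.008,.012):
    q={k:onz(C,v,z) for k,v in s.items()};c=sum(q.values())/4
    x=q['++']-q['-+'];x2=q['+-']-q['--'];y=q['++']-q['+-'];y2=q['-+']-q['--']
    f=lambda v:(round(np.degrees(np.arctan2(v[1],v[0])),2),round(np.linalg.norm(v),4))
    print(z,c.round(4),f(x),f(x2),f(y),f(y2))
az=np.radians(111.75);X=np.array([np.cos(az),np.sin(az),0]);Y=np.array([-X[1],X[0],0])
p=onz(C,(225.2,201.7),.037);print('origin from pointer',p-.010*X+.043*Y)
r=onz(C,(197,202.),.037);r2=onz(C,(197,202.),.03);print('rider-pointer in vise',(r-p)@X,(r-p)@Y,(r2-p)@X)
# top camera same
T=cam('top');pt=onz(T,(300+263/6,180+165/6),.037);rt=onz(T,(300+295/6+1,180+130/6),.037);print('top',(rt-pt)@X)
c=np.array([c[0],c[1],0])
def P(x,y,z):return proj(C,c+x*X+y*Y+[0,0,z])[0]
o=im.copy()
big=crop(im,210,75,130,140,4.2)
for (pts,col) in [([(64,29,58),(64,-29,58),(70,-29,58),(70,29,58)],(0,0,255)),([(60,33,67),(60,-33,67),(74,-33,67),(74,33,67)],(0,255,0)),([(64,29,28),(64,-29,28),(70,-29,28),(70,29,28)],(255,0,0))]:
    a=np.array([(P(*[v/1000 for v in q])-[210,75]+.5)*4.2 for q in pts]).astype(np.int32);cv2.polylines(big,[a],True,col,1)
cv2.imwrite('pics/c7.png',big)
E
```

```text
0.008 [ 0.5559 -0.1048  0.008 ] (np.float64(111.67), np.float64(0.1784)) (np.float64(111.34), np.float64(0.1781)) (np.float64(-158.49), np.float64(0.0983)) (np.float64(-158.33), np.float64(0.0972))
0.012 [ 0.5553 -0.1042  0.012 ] (np.float64(111.67), np.float64(0.1762)) (np.float64(111.34), np.float64(0.176)) (np.float64(-158.49), np.float64(0.0971)) (np.float64(-158.33), np.float64(0.0961))
origin from pointer [ 0.55534327 -0.10407985  0.037     ]
rider-pointer in vise -0.02563261095355489 -0.0002129947946636876 -0.027333085354605272
top -0.01911142128413576
```

View pics/c7.png

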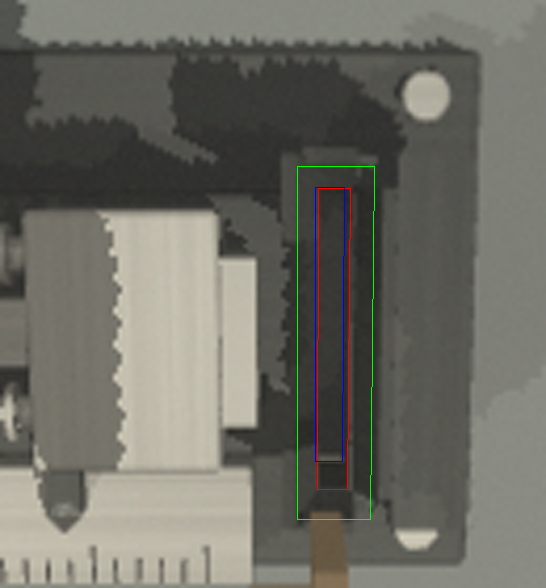

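The overlaid slot matches the picture: vise origin (0.5553, −0.1042), azimuth about 111.6°. Next I move above the slot.

```bash
python3 -m inch '[[[-15,0,1.5,0],[-35,10,3.5,0],[-39.3,35,3.5,0],[-39.3,60,3.5,0],[-39.3,75,3.5,0],[-39.3,75,3.5,0],[-39.3,75,3.5,0]]]' && python3 - <<'E'
from h import *
import pickle
st=env.get_state();im=env.read_camera('wrist');cv2.imwrite('pics/w6.png',im);pickle.dump(st,open('w6.pkl','wb'))
delta([0.5310,-0.0460,.0715],111.6)
im=env.read_camera('scene');cv2.imwrite('pics/s6.png',crop(im,170,170,120,110,5))
delta([0.5310,-0.0460,.0715],111.6)
E
```

```text
clock: 5.6
tcp_pos: [0.5317, -0.0453, 0.1248]
orientation: [0.695, -0.694, -0.134, 0.134]
wrist_force: [-0.6, -0.0, -1.3]
finger_gap: 0.0109
tcp [ 0.5324 -0.0457  0.1254] az 111.79 shift mm [-1.4 53.9  0.2] spin 0.19 q [-0.24  0.29 -0.25  1.03  0.   -0.62] F [ 0.1  0.1 -0.2] gap 0.0114 t 5.65
tcp [ 0.5327 -0.0459  0.1258] az 111.77 shift mm [-1.7 54.3  0.6] spin 0.17 q [-0.24  0.29 -0.25  1.03  0.   -0.62] F [-0.   0.2 -0.1] gap 0.0114 t 5.7
```

View pics/w6.png

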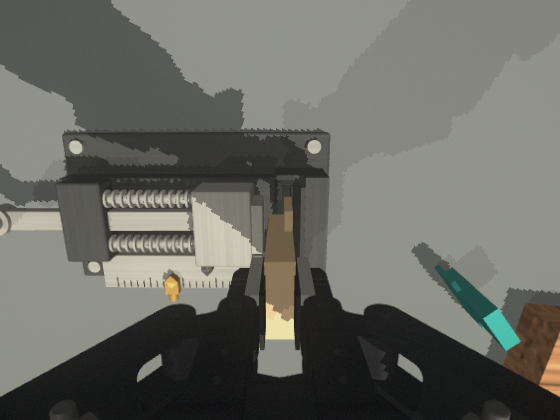

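View pics/s6.png

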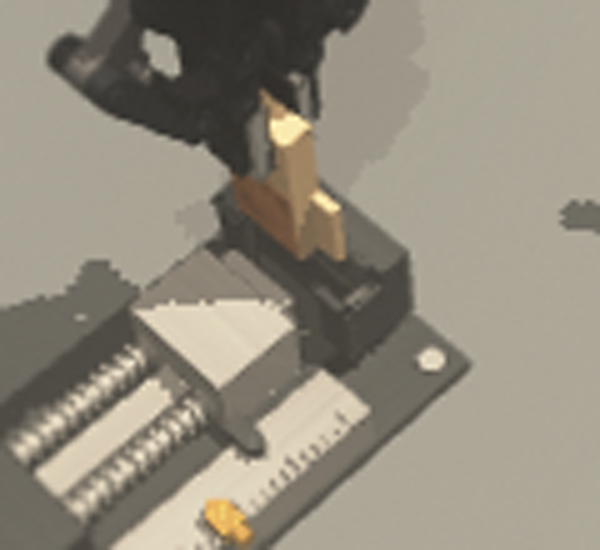

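The tongue hangs over the slot mouth (wrist (288,200); scene view agrees). A quick overlay checks the offset of the liner in the hand.

```bash
python3 - <<'E'
from h import *
import pickle
st=pickle.load(open('w6.pkl','rb'));C=cam('wrist',st);im=cv2.imread('pics/w6.png')
R=quat(st['orientation']);p0=st['tcp_pos']
# liner coords -> tool: liner x=tool z, liner y = -tool x, z = -tool y
def L(x,y,z,off=1.2):
    return proj(C,p0+R@np.array([-y+off,44-z,x+4])/1000)[0]
big=crop(im,225,150,110,140,4.2)
def draw(pts,col,f): 
    a=np.array([(f(*q)-[225,150]+.5)*4.2 for q in pts]).astype(np.int32);cv2.polylines(big,[a],True,col,1)
draw([(-2,27,0),(2,27,0),(2,27,30),(-2,27,30)],(0,0,255),L)
draw([(-10,17,0),(2,17,0),(2,17,66),(-10,17,66)],(255,255,0),L)
az=np.radians(111.6);X=np.array([np.cos(az),np.sin(az),0]);Y=np.array([-X[1],X[0],0]);c=np.array([.5553,-.1042,0])
V=lambda x,y,z:proj(C,c+x/1000*X+y/1000*Y+[0,0,z/1000])[0]
draw([(64,29,58),(64,-29,58),(70,-29,58),(70,29,58)],(0,255,0),V)
cv2.imwrite('pics/c8.png',big)
E
```

```text
(no output)
```

View pics/c8.png

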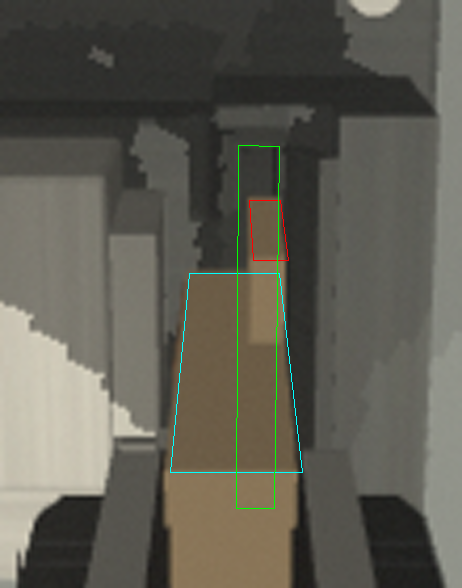

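In-hand offset matches within about 1 mm. Lowering into the slot.

```bash
python3 -m inch '[[[-1.3,5,0.2,0],[-1.3,12,0.2,0],[-1.3,20,0.2,0],[-1.3,26,0.2,0],[-1.3,30,0.2,0],[-1.3,30,0.2,0]]]' && python3 -m inch '[[[0,4,0,0],[0,8,0,0],[0,12,0,0],[0,15,0,0],[0,15,0,0]]]' && python3 -c "
from h import *
delta([0.5310,-0.0460,.0715],111.6)"
```

```text
clock: 6.3
tcp_pos: [0.53, -0.0466, 0.0938]
orientation: [0.695, -0.694, -0.133, 0.134]
wrist_force: [-0.4, -0.7, -0.0]
finger_gap: 0.0109
clock: 6.8
tcp_pos: [0.5303, -0.0466, 0.0792]
orientation: [0.695, -0.694, -0.133, 0.133]
wrist_force: [-0.5, 0.6, -0.3]
finger_gap: 0.0109
tcp [ 0.5303 -0.0466  0.0792] az 111.71 shift mm [0.9 7.7 0.3] spin 0.11 q [-0.24  0.33 -0.32  0.92  0.   -0.62] F [-0.5  0.6 -0.3] gap 0.0109 t 6.8
```

```bash
python3 -m inch '[[[0,2,0,0],[0,4,0,0],[0,6,0,0],[0,7,0,0],[0,7,0,0]]]' && python3 -m inch '[[[0,1,0,0],[0,1,0,0]]]' &&  python3 -m inch '[[[0,1,0,0],[0,1,0,0]]]' && python3 -c "
from h import *
delta([0.5310,-0.0460,.0715],111.6)"
```

```text
clock: 7.3
tcp_pos: [0.5305, -0.0467, 0.0726]
orientation: [0.695, -0.694, -0.133, 0.133]
wrist_force: [0.0, 0.1, -0.8]
finger_gap: 0.0109
clock: 7.5
tcp_pos: [0.5308, -0.0467, 0.0722]
orientation: [-0.694, 0.694, 0.133, -0.133]
wrist_force: [-1.4, -0.0, 1.9]
finger_gap: 0.0108
clock: 7.7
tcp_pos: [0.5308, -0.0467, 0.0721]
orientation: [-0.694, 0.695, 0.134, -0.133]
wrist_force: [-2.8, 0.9, 9.7]
finger_gap: 0.0112
tcp [ 0.5308 -0.0467  0.0721] az 111.72 shift mm [0.4 0.6 0.6] spin 0.12 q [-0.24  0.34 -0.33  0.9  -0.   -0.62] F [-2.8  0.9  9.7] gap 0.0112 t 7.7
```

It bottomed at TCP 72 mm with about 10 N, as expected. Release and check.

```bash
python3 -m inch '[[[0,-0.5,0,0],[0,-0.5,0,0],[0,-0.5,0,0],[0,-0.5,0,0]]]' 36 && python3 -m inch '[[[0,-10,0,0],[0,-40,0,0],[0,-85,0,0],[0,-128,0,0],[20,-128,0,0],[40,-128,0,0],[40,-128,0,0],[40,-128,0,0]]]' && python3 - <<'E'
from h import *
import pickle
st=env.get_state();im=env.read_camera('wrist');cv2.imwrite('pics/w7.png',im);pickle.dump(st,open('w7.pkl','wb'))
cv2.imwrite('pics/c9.png',crop(im,60,60,280,170,2.8))
im=env.read_camera('scene');cv2.imwrite('pics/s7.png',crop(im,120,170,150,120,5))
delta([0,0,0],111.6)
E
```

```text
clock: 8.1
tcp_pos: [0.5305, -0.0467, 0.071]
orientation: [0.695, -0.694, -0.133, 0.133]
wrist_force: [0.4, 0.2, 0.3]
finger_gap: 0.0362
clock: 8.9
tcp_pos: [0.5674, -0.0318, 0.1993]
orientation: [0.694, -0.694, -0.133, 0.134]
wrist_force: [-0.6, -0.1, 0.3]
finger_gap: 0.036
tcp [ 0.5668 -0.0319  0.1991] az 111.71 shift mm [-514.6  199.8  239.2] spin 0.11 q [-0.2   0.31 -0.04  1.22 -0.   -0.58] F [0.3 0.4 0.3] gap 0.0361 t 9.0
```

View pics/c9.png

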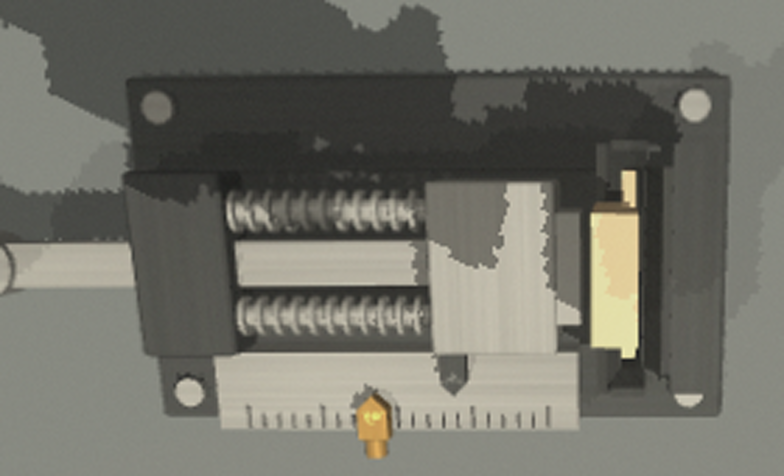

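View pics/s7.png

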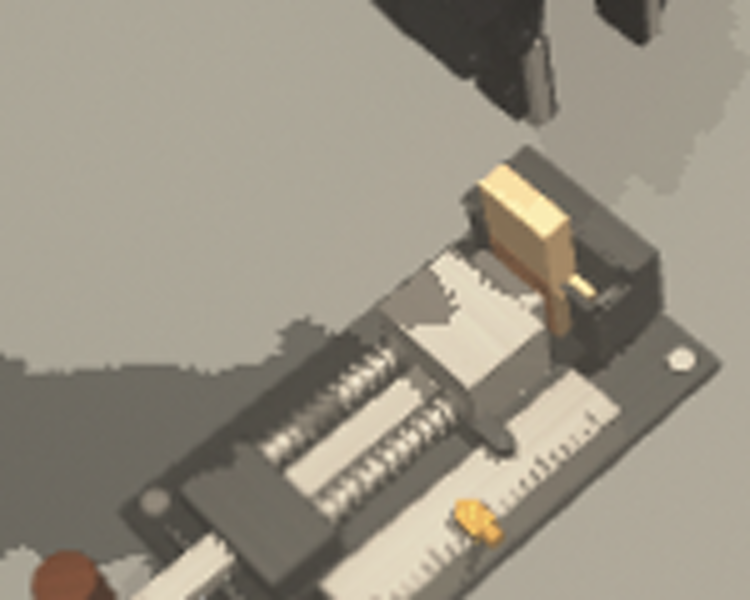

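The liner stands seated (tab at scene crop (525,200), tongue down in the slot, gap to the closed jaw). Next, a numeric check of the tab's size and height, and the move to the knob.

```bash
python3 - <<'E'
from h import *
import pickle
st=pickle.load(open('w7.pkl','rb'));C=cam('wrist',st);im=cv2.imread('pics/w7.png')
az=np.radians(111.6);X=np.array([np.cos(az),np.sin(az),0]);Y=np.array([-X[1],X[0],0]);c=np.array([.5553,-.1042,0])
V=lambda x,y,z:proj(C,c+x/1000*X+y/1000*Y+[0,0,z/1000])[0]
for z in (94,100): print(z,[V(x,y,z).round(1) for x,y in [(57,17),(69,17),(69,-17),(57,-17)]])
h=cv2.inRange(im,np.array([60,130,150]),np.array([200,255,255]));h[:,:262]=0;h[:,300:]=0;h[:125]=0;h[195:]=0
ys,xs=np.nonzero(h);print(xs.min(),xs.max(),ys.min(),ys.max())
print([ (y,xs[ys==y].min(),xs[ys==y].max()) for y in range(ys.min(),ys.max()+1,4)])
delta([.604,-.2297,.14],111.6)
E
```

```text
94 [array([272. , 137.3]), array([289. , 137.4]), array([288.6, 184.9]), array([272.1, 184.9])]
100 [array([271.8, 137.8]), array([289.3, 137.9]), array([288.8, 186.5]), array([271.9, 186.5])]
262 287 125 194
[(125, np.int64(282), np.int64(286)), (129, np.int64(283), np.int64(286)), (133, np.int64(285), np.int64(286)), (137, np.int64(271), np.int64(287)), (141, np.int64(271), np.int64(287)), (145, np.int64(271), np.int64(287)), (149, np.int64(271), np.int64(287)), (153, np.int64(271), np.int64(287)), (157, np.int64(271), np.int64(287)), (161, np.int64(271), np.int64(287)), (165, np.int64(271), np.int64(287)), (169, np.int64(262), np.int64(287)), (173, np.int64(262), np.int64(287)), (177, np.int64(271), np.int64(287)), (181, np.int64(271), np.int64(287)), (185, np.int64(282), np.int64(286)), (189, np.int64(262), np.int64(265)), (193, np.int64(262), np.int64(265))]
tcp [ 0.5668 -0.0319  0.1991] az 111.71 shift mm [ -38.5   59.  -197.5] spin 0.11 q [-0.2   0.31 -0.04  1.22 -0.   -0.58] F [0.3 0.4 0.3] gap 0.0361 t 9.0
```

The tab image matches the seated prediction (columns 271–288, rows 137–184), so it is home. Going to the knob.

```bash
python3 -m inch '[[[-8,0,-40,0],[-17,0,-85,0],[-26,0,-130,0],[-34,10,-170,0],[-38.5,30,-197.5,0],[-38.5,58,-197.5,0],[-38.5,58,-197.5,0],[-38.5,58,-197.5,0]]]' 60 60 && python3 - <<'E'
from h import *
import pickle
st=env.get_state();im=env.read_camera('wrist');cv2.imwrite('pics/w8.png',im);pickle.dump(st,open('w8.pkl','wb'))
delta([.604,-.2297,.06],111.6)
E
```

```text
clock: 9.8
tcp_pos: [0.6038, -0.2292, 0.141]
orientation: [0.695, -0.694, -0.132, 0.134]
wrist_force: [-0.4, 0.1, 0.4]
finger_gap: 0.0601
tcp [ 0.6048 -0.2292  0.1423] az 111.73 shift mm [-0.9 82.3 -0.2] spin 0.13 q [-0.49  0.49  0.09  1.17  0.   -0.87] F [0.2 0.7 0.5] gap 0.0601 t 9.85
```

View pics/w8.png

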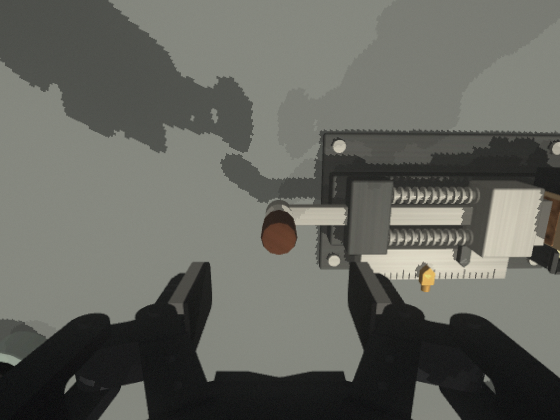

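The knob top is at (279,238), centred between the fingers at columns 210 and 350. Descend and grip.

```bash
python3 - <<'E'
from h import *
import pickle
C=cam('wrist',pickle.load(open('w8.pkl','rb')));print(onz(C,(279,238),.09))
E
python3 -m inch '[[[-0.5,15,0,0],[-0.5,40,0,0],[-0.5,60,0,0],[-0.5,75,0,0],[-0.5,80,0,0],[-0.5,80,0,0]]]' && python3 -m inch '[[[0,0,0,0],[0,0,0,0],[0,0,0,0],[0,0,0,0],[0,0,0,0],[0,0,0,0]]]' 10 60 && python3 - <<'E'
from h import *
im=env.read_camera('wrist');cv2.imwrite('pics/w9.png',im)
delta([.604,-.2297,.06],111.6)
E
```

```text
[ 0.60467998 -0.22955882  0.09      ]
clock: 10.45
tcp_pos: [0.605, -0.2293, 0.0622]
orientation: [-0.694, 0.695, 0.134, -0.133]
wrist_force: [-0.9, -0.2, 0.2]
finger_gap: 0.0604
clock: 11.05
tcp_pos: [0.6051, -0.2292, 0.0628]
orientation: [0.695, -0.694, -0.134, 0.133]
wrist_force: [-1.2, 3.2, 5.7]
finger_gap: 0.02
tcp [ 0.6051 -0.2292  0.0628] az 111.74 shift mm [-1.2  2.8 -0. ] spin 0.14 q [-0.49  0.54 -0.03  1.    0.   -0.87] F [-1.2  3.1  5.6] gap 0.0204 t 11.1
```

View pics/w9.png

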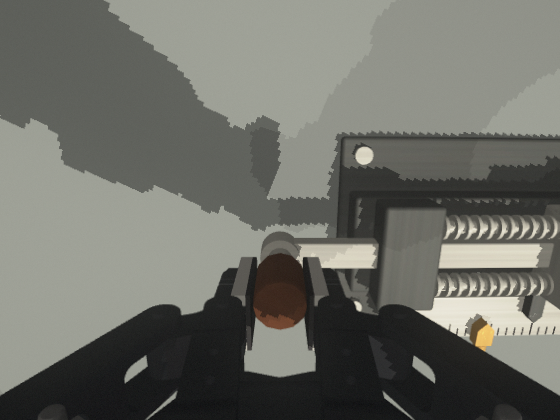

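The knob is gripped (gap 20 mm; in the wrist view it sits between the pads at (280,290)). Draw 22 mm first, then measure.

```bash
python3 -m inch '[[[0,0,-3,0],[0,0,-6,0],[0,0,-9,0],[0,0,-12,0],[0,0,-15,0],[0,0,-18,0],[0,0,-21,0],[0,0,-22,0],[0,0,-22,0],[0,0,-22,0]]]' && python3 - <<'E'
from h import *
import pickle
st=env.get_state();im=env.read_camera('wrist');cv2.imwrite('pics/w10.png',im);pickle.dump(st,open('w10.pkl','wb'))
cv2.imwrite('pics/c10.png',crop(im,420,200,140,150,4))
t=env.read_camera('top');cv2.imwrite('pics/t10.png',crop(t,305,180,125,75,6))
s=env.read_camera('scene');cv2.imwrite('pics/s10.png',s);cv2.imwrite('pics/sc10.png',crop(s,130,200,130,110,6))
delta([.604,-.2297,.06],111.6)
E
```

```text
clock: 12.1
tcp_pos: [0.6125, -0.248, 0.0628]
orientation: [0.696, -0.693, -0.134, 0.133]
wrist_force: [-2.7, 8.3, 7.9]
finger_gap: 0.02
tcp [ 0.6125 -0.248   0.0628] az 111.79 shift mm [-1.1  2.8 20.1] spin 0.19 q [-0.51  0.57  0.02  1.02  0.   -0.89] F [-3.5  8.8  8.2] gap 0.0203 t 12.25
```

View pics/c10.png

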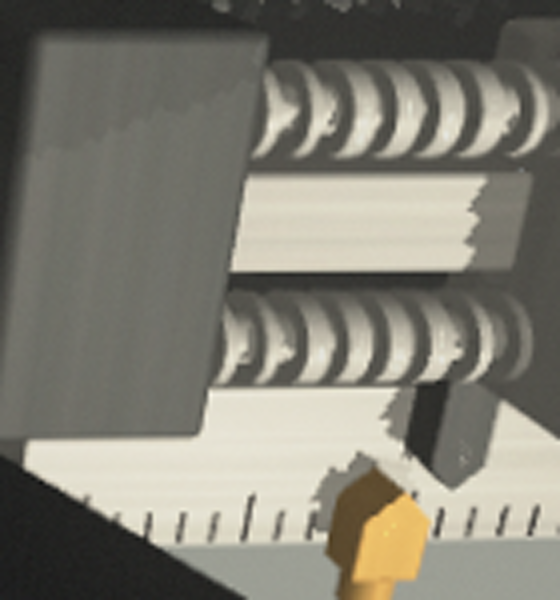

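View pics/t10.png

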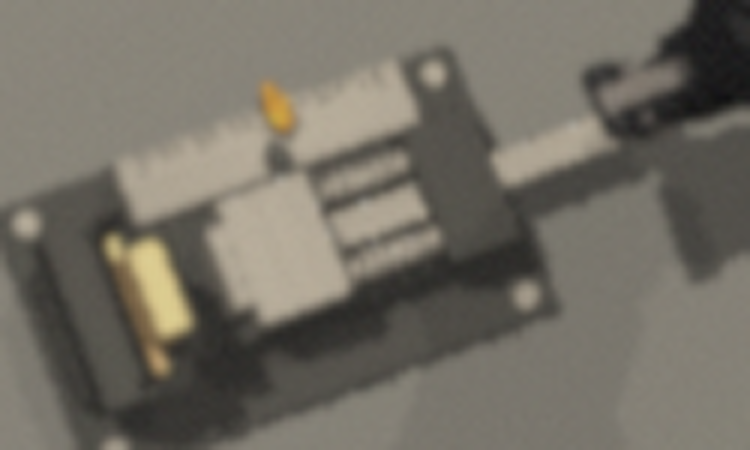

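View pics/sc10.png

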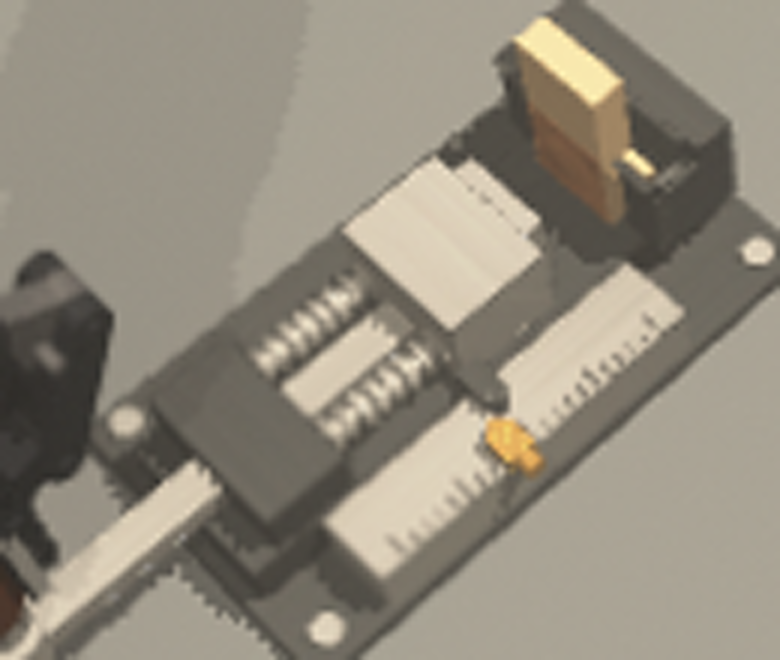

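```bash
python3 - <<'E'
from h import *
import pickle
st=pickle.load(open('w10.pkl','rb'));C=cam('wrist',st)
az=np.radians(111.6);X=np.array([np.cos(az),np.sin(az),0]);Y=np.array([-X[1],X[0],0])
p=onz(C,(420+452/4,200+488/4),.037)
for n,uv,z in [('nose top',(420+400/4,200+495/4),.037),('nose bot',(420+375/4,200+465/4),.030)]:
    r=onz(C,uv,z);print(n,(r-p)@X*1000,(r-p)@Y*1000)
S=cam('scene')
p=onz(S,(130+495/6,200+405/6),.037);r=onz(S,(130+490/6,200+425/6),.037);print('scene',(r-p)@X*1000,(r-p)@Y*1000)
# scene before: pointer c3 (507,350)/5+(120,190), rider nose (458,405)
p=onz(S,(120+505/5,190+352/5),.037);r=onz(S,(120+458/5,190+405/5),.037);print('scene0',(r-p)@X*1000)
T=cam('top')
p=onz(T,(305+279/6,180+145/6),.037);r=onz(T,(305+289/6,180+133/6),.037);print('top',(r-p)@X*1000,(r-p)@Y*1000)
E
```

```text
nose top -7.626686543300767 -0.9999706264622813
nose bot -6.876132968284163 -0.46623644045446216
scene -5.310935740163422 -3.819482544373118
scene0 -25.372404962171608
top -5.459734050885318 -3.036296600749035
```

The gripper has moved 20 mm, and the estimates of the remainder run 5.3–7.6 mm (the first view gave 25.6 total). Draw 5 more, then look again.

```bash
python3 -m inch '[[[0,0,-2,0],[0,0,-4,0],[0,0,-5,0],[0,0,-5,0],[0,0,-5,0]]]' && python3 - <<'E'
from h import *
import pickle
st=env.get_state();im=env.read_camera('wrist');cv2.imwrite('pics/w11.png',im);pickle.dump(st,open('w11.pkl','wb'))
t=env.read_camera('top');s=env.read_camera('scene')
cv2.imwrite('pics/c11.png',np.hstack([crop(im,470,260,90,90,5.5)[:495],np.zeros((495,5,3),np.uint8)]))
cv2.imwrite('pics/d11.png',np.hstack([crop(t,330,185,40,40,9),crop(s,195,250,40,40,9)]))
delta([.604,-.2297,.06],111.6)
E
```

```text
clock: 12.75
tcp_pos: [0.6142, -0.2522, 0.0628]
orientation: [0.696, -0.693, -0.134, 0.134]
wrist_force: [-3.5, 8.9, 8.2]
finger_gap: 0.0204
tcp [ 0.6142 -0.2522  0.0628] az 111.81 shift mm [-1.1  2.9 24.7] spin 0.21 q [-0.51  0.57  0.03  1.03  0.   -0.89] F [-2.5  9.5  8.1] gap 0.0206 t 12.9
```

View pics/c11.png

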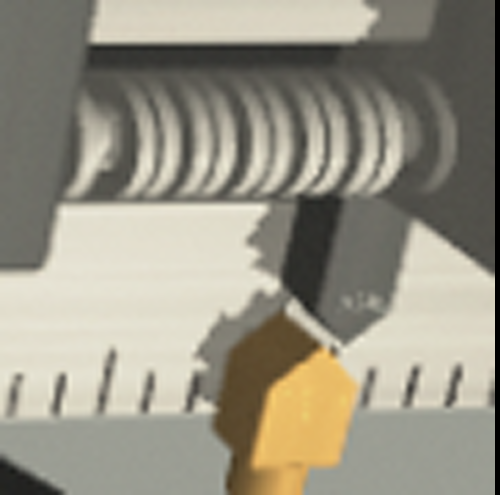

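View pics/d11.png

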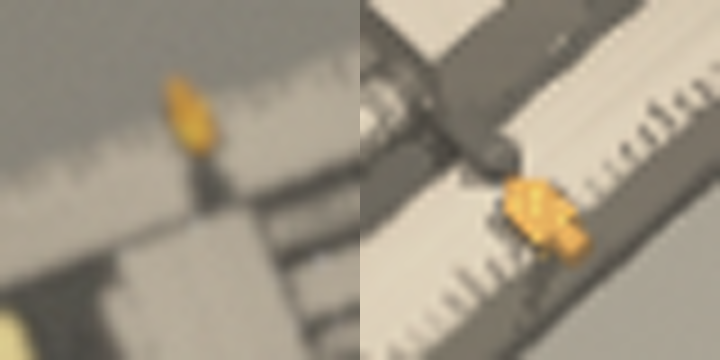

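```bash
python3 - <<'E'
from h import *
import pickle
st=pickle.load(open('w11.pkl','rb'));C=cam('wrist',st)
az=np.radians(111.6);X=np.array([np.cos(az),np.sin(az),0]);Y=np.array([-X[1],X[0],0]);c=np.array([.5553,-.1042,0])
up=(470+340/5.5-.4,260+348/5.5-.4);un=(470+328/5.5-.4,260+346/5.5-.4);ub=(470+283/5.5-.4,260+312/5.5-.4)
for z in (.035,.037,.039):
    p=onz(C,up,z);print('pointer z',z,((p-c)@X*1000,(p-c)@Y*1000), [((onz(C,u,zz)-p)@X*1000).round(2) for u,zz in ((un,.037),(ub,.030))])
S=cam('scene');T=cam('top')
p=onz(S,(195+(518-360)/9,250+165/9),.037);r=onz(S,(195+(508-360)/9,250+182/9),.037);print('scene',(r-p)@X*1000,(r-p)@Y*1000)
p=onz(T,(330+205/9,185+160/9),.037);r=onz(T,(330+205/9,185+155/9),.037);print('top',(r-p)@X*1000,(r-p)@Y*1000)
# axis along pointer: its line middle at base
E
```

```text
pointer z 0.035 (np.float64(-12.592993271151856), np.float64(-45.19844109978279)) [np.float64(-3.11), np.float64(-3.21)]
pointer z 0.037 (np.float64(-14.321192186253743), np.float64(-43.86398786506073)) [np.float64(-1.38), np.float64(-1.48)]
pointer z 0.039 (np.float64(-16.049391101355635), np.float64(-42.52953463033868)) [np.float64(0.35), np.float64(0.25)]
scene -3.784206230343655 -1.3586680288765505
top -0.4984735668736198 -1.2212980259260084
```

All estimates agree on about 25.7 mm total travel, with 24.3 reached. Draw 1.5 mm more and check.

```bash
python3 -m inch '[[[0,0,-1,0],[0,0,-1.5,0],[0,0,-1.5,0],[0,0,-1.5,0],[0,0,-1.5,0]]]' && python3 - <<'E'
from h import *
import pickle
st=env.get_state();im=env.read_camera('wrist');cv2.imwrite('pics/w12.png',im);pickle.dump(st,open('w12.pkl','wb'))
cv2.imwrite('pics/c12.png',crop(im,480,270,80,80,7))
s=env.read_camera('scene');cv2.imwrite('pics/s12.png',s);cv2.imwrite('pics/sc12.png',crop(s,180,190,100,90,7))
delta([.604,-.2297,.06],111.6)
E
```

```text
clock: 13.4
tcp_pos: [0.6147, -0.2534, 0.0628]
orientation: [0.696, -0.693, -0.134, 0.134]
wrist_force: [-4.2, 9.3, 9.8]
finger_gap: 0.0203
tcp [ 0.6146 -0.2534  0.0628] az 111.81 shift mm [-1.1  2.9 26. ] spin 0.21 q [-0.51  0.57  0.03  1.03  0.   -0.89] F [-3.8  9.6  8.6] gap 0.0202 t 13.5
```

View pics/c12.png

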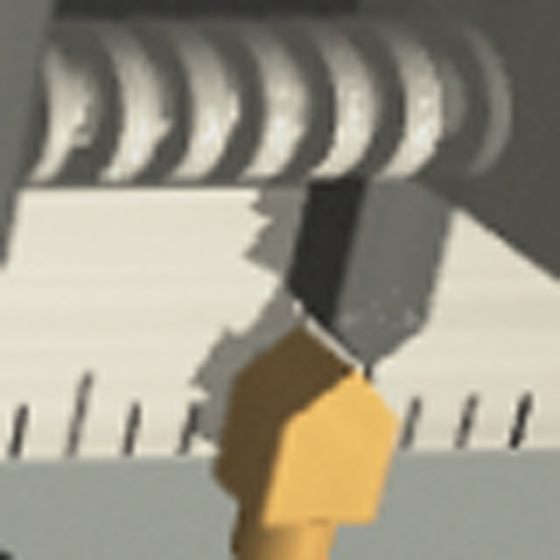

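View pics/sc12.png

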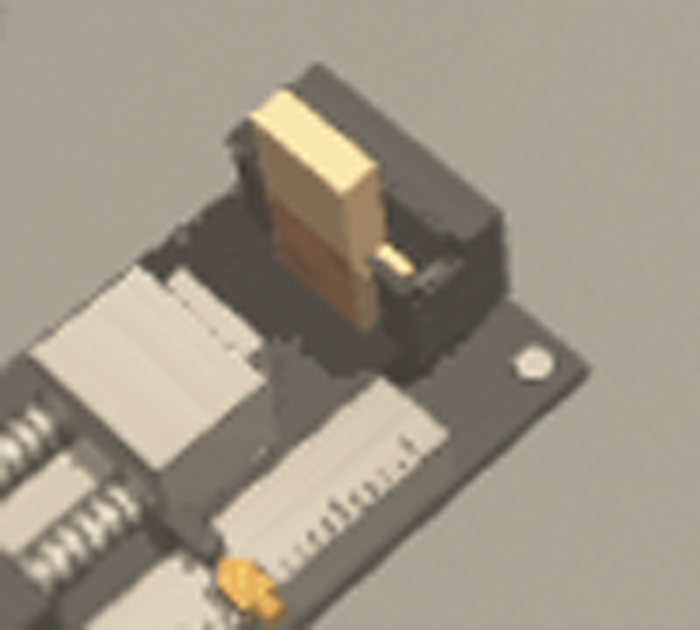

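View pics/s12.png

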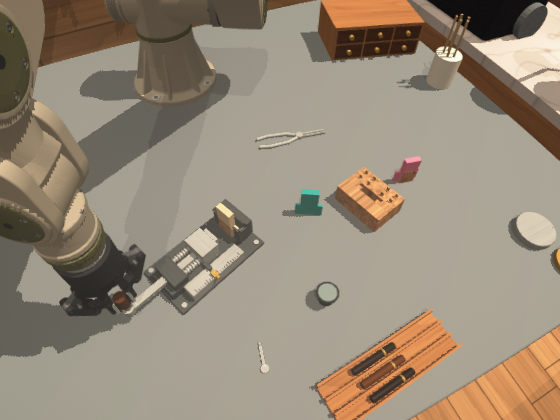

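In the wrist view the pointer tip (532,323) and the nose tip (531,323) now stand opposite each other. Hand travel is 26.0 mm against the measured mark of about 25.7 mm. The liner stands home, the jaw is clear of it, and the pliers, loupe and clip are where they were at the start. Handing in.

```bash
python3 -m inch '[[[0,0,0,0],[0,0,0,0],[0,0,0,0],[0,0,0,0]]]' && python3 -c "
from h import *
print(env.hand_in())"
```

```text
clock: 13.9
tcp_pos: [0.6147, -0.2534, 0.0628]
orientation: [0.696, -0.693, -0.134, 0.134]
wrist_force: [-3.2, 10.4, 9.1]
finger_gap: 0.0199
the job is handed in; nothing more can be done
None
```

The job is handed in: the liner is home in the fixed jaw and the sliding jaw is held open at the rider. It took about 14 s of the 61 s allowed.

- **Liner:** I took the pale liner from the cork block and lowered it into the slot, cork face towards the sliding jaw. It stopped at the expected depth with about 10 N, and I let go. The camera view afterwards matched the seated position to about a pixel, and the last scene picture shows it upright with the jaw well clear.
- **Jaw:** I gripped the knob and drew it 26.0 mm. The mark measured about 25.7 mm from the closed pointer in two wrist views and 25.4 mm in the first scene view. In the last wrist view the pointer tip and nose tip are about one pixel apart, roughly 0.5 mm. The wrist shows a steady pull of about 11 N.
- **Disagreements:** With the jaw part-way, rough scene and top readings of the remaining distance differed from the wrist view by up to about 2.5 mm. I trusted the wrist view. The wrist and top cameras also differed by about 3.5 mm in absolute position, so I positioned mainly from the wrist camera for both the liner and the vise.
- **Left alone:** The pliers, loupe, pen clip and look-alikes look unmoved in the last scene picture. I checked them by eye only.

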